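Drop the thin stop into the cassette rail's slot

TASK

Set up the pale collecting rail of the cassette printer: pick up the thin grey stop (not the thick one, which must stay where it stands), stand it on the rail's lane near the open end, and slide it along the lane, keeping its foot down on the surface all the way, until it drops into the cross slot. Leave it there upright, fully down in the slot and square across the lane, and let go.

Things in the scene. Friction and masses are not known exactly. Their poses are not given: they have to be found in the camera images.
- thin_stop: The stop to use: loose upright grey plastic block, 85 mm tall, 80 to 150 g. Foot 44 mm (its x) by 20 mm (its y) by 50 mm tall, flat underside; centred on it a ribbed grip 30 mm (x) by 24 mm (y), 50 to 85 mm above the underside: pinch its 24 mm, along y, from above. Origin: centre of the underside; z up. Same when turned by half a turn.
- thick_stop: A similar loose grey stop, 85 mm tall with the same grip on top, but with a square foot 44 by 44 mm, 50 mm tall, too thick for the slot. Leave it. Origin: centre of the underside; z up.
- rail: Collecting rail, fixed: a low pale tray 90 mm wide (x), 280 mm long (y), blue stripes along its sides. Flat lane 70 mm wide along y, 30 mm above the bench, between side cheeks 10 mm wide that rise 8 mm above it. The -y end is open; across the +y end stands a wall 12 mm thick, 16 mm above the lane. Origin: centre of the underside, on the bench; z up.
- slot (a point): Mid-mouth of the cross slot, at lane height, 60 mm from the rail's middle to its walled end; axes as the rail's. Slot: 36 mm along y, lane-wide, flat floor 20 mm below the lane. The open end is at y = -200 mm here: stand the stop on the lane at y = -190 to -115, its x parallel to this x (either way), and slide to +y; from y = -100 on its foot must stay on the lane.
Things that resemble listed ones, but are neither listed nor needed, are in the scene too. What is shaped like the thin_stop but orange or yellow is not meant.

How it is judged:
By the outcome, as a careful person would: the job done as asked, in the order asked, and still so for the second after the job is handed in, with the robot touching nothing.
It also fails if it takes over 42 s, if anything falls off the work surface, if the arm or the gripper's body presses on something with over 40 N, if the wrist force passes 120 N, or if a joint passes its speed limit or range.

ROBOT

A 6-joint arm with a two-finger parallel gripper is mounted at the origin on the work surface. World frame = base frame: x ahead of the robot, y to its left, z up, the work surface at z = 0. Lengths are in mm, angles in degrees, forces in N, time in s.
With the tool pointing down it reaches from about 400 to 825 mm from the base axis. Payload 7 kg.
Tool frame: the origin (TCP) lies at the very end of the fingers, on their centre line; the grasp point (between the pads) lies 19 mm behind it; z points along the fingers, y is the line along which they close (so a half turn about z gives the same grasp; the last joint's range is limited). The gripper opens to 88 mm and grips with 3 to 60 N. Pads are 19 mm wide; open, the fingers measure 130 mm over their backs; the gripper's body (78 mm by 193 mm) begins 47 mm behind the grasp point.
Start: joints at [84.861, 20.546, 0.682, 0, -70.136, -16.507], TCP at [248.998, 627.371, 226.561] pointing down, gripper open.
Joint ranges: [-176.03, 176.03], [-82.01, 121.73], [-58.28, 71.71], [-173.87, 95.51], [-174.79, -0.11], [-173.66, 173.66]. Speed limits (degrees/s): [136.94, 136.94, 172.46, 180, 180, 180].

INTERFACE

Orientations are given as a 3x3 rotation matrix whose columns are the frame's x, y, z axes.
In Python, from rig import env gives the robot as it stands.
- The arm moves only by the tool servo_tool, never from a script. Its argument "commands" is a list of rows, each a list of 2 entries, a list of its own where there are three numbers: the shift along the tool's x, y, z normalised to -1 to 1, where 1 is 400 mm, then the turn, a rotation vector about the tool's x, y, z normalised to -1 to 1, where 1 is 30 degrees. A call has 1 to 5 rows; each row is the pose to reach, as a shift and turn from the pose commanded when the call began, along the tool's axes at that moment; what a row does not reach only later rows make up. A row lasts 1/8 s, in which the tool goes at most 62.5 mm and 10.7 degrees, less where a joint would pass 70% of its speed; a pose out of reach is approached as far as the arm can. A call with a number of a shift or a turn outside -1 to 1 is refused whole. A call with a gripper value outside its range is refused whole. "hand" is the opening in per cent of the stroke, from 0 (shut) to 100 (fully open), set as the call begins (left out, the last holds). The fingers move at their own pace and stop on an object; "squeeze" is the grip in N (left out, the last holds). Time passes only in rows, so rows that repeat a pose let the fingers close. It gives the time, the measured TCP pose, the force, the opening and the grip force at its end, in the units of the state.
- env.get_state(): the state, without advancing time (a new reading comes with each control period).
- env.snapshot(name): name is "scene" or "top"; returns the picture (384x512x3 uint8, red, green, blue); there is no depth.
- env.camera_params(name): a dict with "mtx" (3x3 intrinsics, pixels), "dist" ([k1, k2, p1, p2, k3] as OpenCV has them; the pictures are not rectified), "world_from_camera" (4x4, takes a point from camera to world coordinates). Camera axes: x right, y down, z forward; pixel columns grow to the right and rows downward; lengths in mm; the calibration is good to about 2 mm. A picture is of the moment at which its call begins. camera_params takes no time and is no camera call.
- env.job_done(): hands the job in; it is judged then, once.
The state is a dict: "clock": time; "qpos": joint angles; "joint_velocities": joint speeds; "joint_torque": joint torques, N m; "position": TCP position; "tcp_rot": TCP orientation; "contact_force": force on the tool from outside, world axes, zero at the start; "wrist_torque": the same for the moment, N m; "grip_width": opening from 0.0 (shut) to 1.0 (fully open); "grasp_force": force on a finger pad.
Only numpy, scipy, OpenCV 4.12 (cv2) and the standard library are available. Lean on these libraries where they do the work, as an engineer would, in place of code of your own. Each camera call takes 0.05 s, during which the arm holds its last target. There are 200 camera calls.

## Working session

There is one attempt and no reset: what is moved stays moved. The work goes in short steps, Python scripts to look and compute and a tool call to move; the robot and the scene stay as the last step left them, time stands still between calls to the robot, and variables do not carry over. Pictures are saved under pics/ and viewed, at most 10 in all, crops included, and the job is handed in when it is done.

Besides the shell and the picture viewer there is one more tool, called after "Emit:" as name(argument=value, ...), one argument or row to a line, values as JSON. servo_tool: Moves the arm, as the interface text tells. Scaled input: -1 to 1 covers 400 mm each way for a shift and 30 degrees each way for a turn. Its arguments: {"type":"object","properties":{"commands":{"type":"array"},"hand":{"type":"number"},"squeeze":{"type":"number"}},"required":["commands"]}

```bash
ls; mkdir -p pics
cat > h.py <<'E'
import numpy as np, cv2
from rig import env
def ray(cam,uv):
    p=env.camera_params(cam); T=np.array(p["world_from_camera"])
    n=cv2.undistortPoints(np.array(uv,float).reshape(-1,1,2),np.array(p["mtx"]),np.array(p["dist"])).reshape(-1,2)
    d=np.c_[n,np.ones(len(n))]@T[:3,:3].T
    return T[:3,3],d
def onz(cam,uv,z):
    o,d=ray(cam,uv); return o+d*((np.asarray(z)-o[2])/d[:,2])[:,None]
def px(cam,P):
    p=env.camera_params(cam); W=np.linalg.inv(np.array(p["world_from_camera"]))
    return cv2.projectPoints(np.array(P,float).reshape(-1,1,3),cv2.Rodrigues(W[:3,:3])[0],W[:3,3],np.array(p["mtx"]),np.array(p["dist"]))[0].reshape(-1,2)
def snap(cam,f):
    im=cv2.cvtColor(env.snapshot(cam),cv2.COLOR_RGB2BGR); cv2.imwrite("pics/"+f,im); return im
def tool(P,R=None):
    s=env.get_state(); r=np.array(s["tcp_rot"]); return r.T@(np.array(P)-np.array(s["position"]))/400
E
python3 - <<'E'
from h import *
np.set_printoptions(precision=3,suppress=True)
for c in("scene","top"):
    snap(c,c+"0.png");p=env.camera_params(c);print(np.array(p["world_from_camera"]),p["mtx"])
print(env.get_state())
E
```

```text
pics
[[  -0.173    0.65    -0.74  1166.092]
 [   0.985    0.1     -0.143   59.838]
 [  -0.019   -0.753   -0.658  570.285]
 [   0.       0.       0.       1.   ]] [[428.934   0.    257.647]
 [  0.    428.934 193.568]
 [  0.      0.      1.   ]]
[[ -0.004  -0.985   0.172 437.741]
 [ -1.      0.005   0.01  -51.594]
 [ -0.01   -0.171  -0.985 822.136]
 [  0.      0.      0.      1.   ]] [[378.627   0.    253.773]
 [  0.    378.627 198.713]
 [  0.      0.      1.   ]]
{'clock': 0.1, 'qpos': array([ 84.86 ,  20.589,   0.64 ,  -0.017, -70.135, -16.505]), 'joint_velocities': array([ 0.071, -0.173,  0.198,  0.049,  0.051,  0.046]), 'joint_torque': array([ -0.001, -58.416,  29.375,   7.015,   0.01 ,  -0.   ]), 'position': array([248.871, 626.994, 225.707]), 'tcp_rot': array([[ 0.929, -0.369, -0.   ],
       [-0.369, -0.929, -0.001],
       [ 0.   ,  0.001, -1.   ]]), 'contact_force': array([-0.326,  0.164,  0.25 ]), 'wrist_torque': array([-0.015,  0.001, -0.023]), 'grasp_force': 0.0, 'grip_width': 0.9990853376719302}
```

View pics/top0.png

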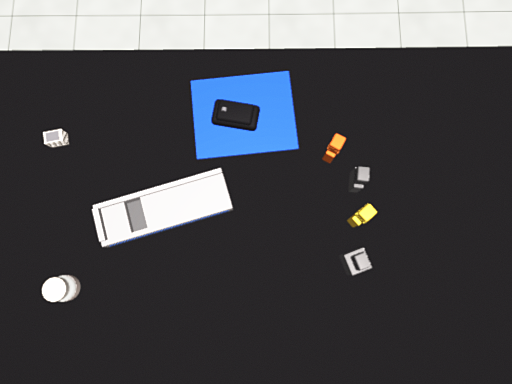

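View pics/scene0.png

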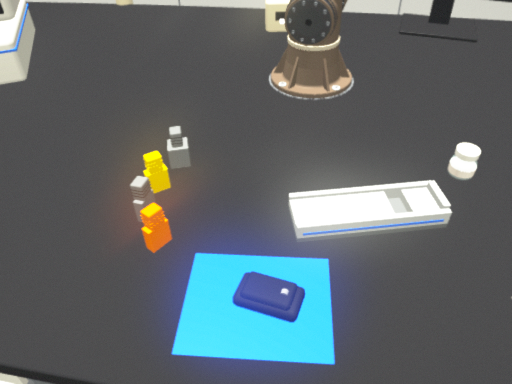

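The top view shows two grey stops, at about (361,178) and (358,261), plus a yellow (363,215) and an orange (335,147) decoy. The rail is at about (162,207) with its slot at (136,215), and its walled end is on the left. The scene view shows the grey stops at (140,200) and (178,148). The thin one should be top (361,178), scene (140,200), because the other has a broad square foot. I'll confirm that in an enlarged crop.

Run:
```python
import cv2,numpy as np
a=cv2.imread("pics/top0.png")[120:290,310:390];b=cv2.imread("pics/scene0.png")[115:260,115:205]
a=cv2.resize(a,None,fx=3.5,fy=3.5,interpolation=cv2.INTER_CUBIC);b=cv2.resize(b,(370,595),interpolation=cv2.INTER_CUBIC)
print(a.shape)
cv2.imwrite("pics/crop1.png",np.hstack([a,b]))
t=cv2.imread("pics/top0.png")[160:255,85:240];cv2.imwrite("pics/crop2.png",cv2.resize(t,None,fx=5,fy=5,interpolation=cv2.INTER_CUBIC))
```

```text
(595, 280, 3)
```

View pics/crop1.png

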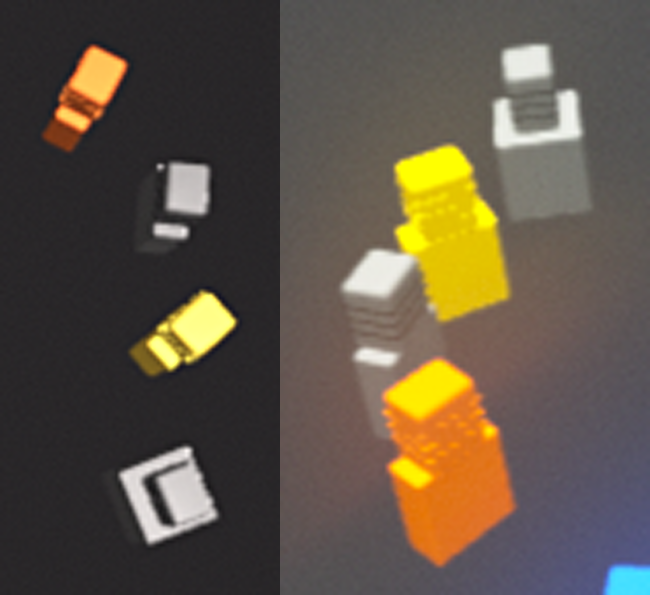

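View pics/crop2.png

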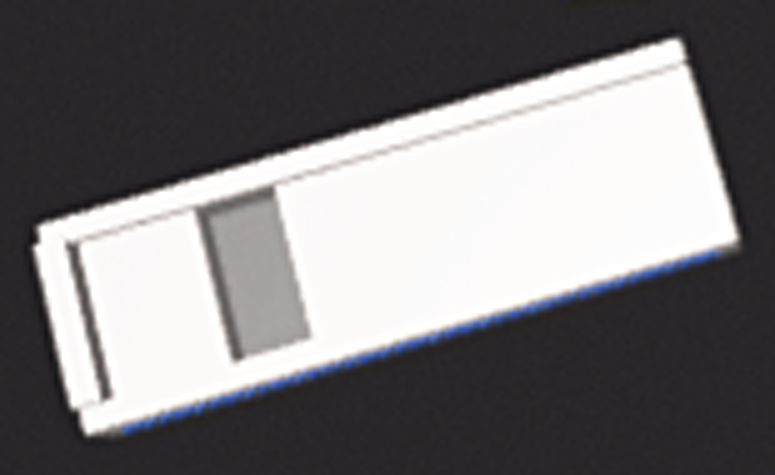

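The crop confirms it. The grey stop with its grip top at top-view (364,174) has a narrow foot, so it is the thin stop. The one at (358,261) has the square foot and stays. In crop2 the slot mouth corners are at about (200,210), (275,188), (308,338) and (237,362), with the walled end on the left.

```bash
cat >> h.py <<'E'
def rect(P): # centre, size, angle(deg) of long side in world
    r=cv2.minAreaRect(P[:,:2].astype(np.float32)); b=cv2.boxPoints(r); e=b[1]-b[0]; f=b[2]-b[1]
    l=e if np.linalg.norm(e)>np.linalg.norm(f) else f
    return np.round(r[0],1),np.round(r[1],1),round(float(np.degrees(np.arctan2(l[1],l[0]))),1)
E
python3 - <<'E'
from h import *
im=cv2.imread("pics/top0.png")
m=(im.min(2)>120).astype(np.uint8)
def comps(sub,z):
    x0,y0,x1,y1=sub; mm=np.zeros_like(m); mm[y0:y1,x0:x1]=m[y0:y1,x0:x1]
    n,l,s,c=cv2.connectedComponentsWithStats(mm)
    for i in range(1,n):
        if s[i,4]<15: continue
        cn=max(cv2.findContours((l==i).astype(np.uint8),0,1)[0],key=len).reshape(-1,2)
        print(s[i],c[i].round(1),rect(onz("top",cn,z)))
comps((345,160,378,200),85)
comps((85,160,240,255),38)
g=lambda u:np.array(u)/5.+[85,160]-.4
slot=onz("top",g([(200,210),(275,188),(308,338),(237,362)]),30);print(slot.round(1),slot.mean(0))
print("open end",onz("top",g([(690,62),(738,240)]),30).round(1))
print("upper cheek",onz("top",g([(38,227),(680,38)]),38).round(1))
print("inner cheek base/top",onz("top",g([(80,240),(688,62)]),38).round(1))
print("wall top",onz("top",g([(35,245),(72,410),(75,245),(108,398)]),46).round(1))
print("low edge",onz("top",g([(95,435),(738,240)]),38).round(1))
# scene view check
im=cv2.imread("pics/scene0.png")
h=cv2.cvtColor(im,cv2.COLOR_BGR2HSV)
s=lambda u:np.array(u)*[90/370,145/595]+[115,115]
print("thin top scene",onz("scene",s(np.array([(343,285),(376,250),(418,262),(385,298)])-[280,0]),85).round(1))
E
```

```text
[358 167  12  14 156] [363.3 173.4] (array([ 615.9, -263.1]), array([21.8, 27.2]), -2.9)
[354 184  10   4  36] [358.3 185.5] (array([ 591.5, -251.9]), array([17.8,  6.1]), 89.6)
[  92  168  141   79 5798] [161.9 206.7] (array([558.9, 150. ]), array([ 93.3, 285. ]), -73.6)
[[571.  230.8  30. ]
 [580.3 199.4  30. ]
 [516.2 182.4  30. ]
 [506.2 211.7  30. ]] [543.41122262 206.0942014   30.        ]
open end [[634.4  23.1  30. ]
 [556.8   1.9  30. ]]
upper cheek [[562.7 295.8  38. ]
 [642.9  26.7  38. ]]
inner cheek base/top [[557.1 277.7  38. ]
 [632.4  23.2  38. ]]
wall top [[553.9 292.9  46. ]
 [485.6 273.   46. ]
 [553.8 276.3  46. ]
 [490.4 258.5  46. ]]
low edge [[475.8 266.1  38. ]
 [555.6   1.4  38. ]]
thin top scene [[ 630.5 -274.5   85. ]
 [ 605.2 -269.5   85. ]
 [ 610.5 -247.7   85. ]
 [ 636.1 -252.9   85. ]]
```

Emit:
servo_tool(
  commands=[
    [[0.52,0.54,0.02],[0,0,-0.557]],
    [[0.52,0.54,0.02],[0,0,-0.557]],
    [[0.52,0.54,0.02],[0,0,-0.557]],
    [[0.52,0.54,0.02],[0,0,-0.557]],
    [[0.52,0.54,0.02],[0,0,-0.557]],
  ],
  hand=60,
)

```text
clock: 0.72
position: [362.9, 347.4, 218.4]
tcp_rot: [[0.996, -0.086, -0.0], [-0.086, -0.996, -0.0], [-0.0, 0.0, -1.0]]
contact_force: [0.6, 0.3, 0.8]
grip_width: 0.604
grasp_force: 0.0
```

Emit:
servo_tool(
  commands=[
    [[0.36,0.69,0],[0,0,0]],
    [[0.36,0.69,0],[0,0,0]],
    [[0.36,0.69,0],[0,0,0]],
    [[0.36,0.69,0],[0,0,0]],
    [[0.36,0.69,0],[0,0,0]],
  ],
)

```text
clock: 1.35
position: [482.7, 60.5, 218.7]
tcp_rot: [[0.996, -0.086, 0.0], [-0.086, -0.996, 0.0], [0.0, -0.0, -1.0]]
contact_force: [0.5, 1.2, -0.1]
grip_width: 0.597
grasp_force: 0.0
```

Emit:
servo_tool(
  commands=[
    [[0.36,0.69,0],[0,0,0]],
    [[0.36,0.69,0],[0,0,0]],
    [[0.36,0.69,0],[0,0,0]],
    [[0.36,0.69,0],[0,0,0]],
    [[0.36,0.69,0],[0,0,0]],
  ],
)

```text
clock: 1.98
position: [602.5, -226.9, 218.2]
tcp_rot: [[0.996, -0.086, -0.0], [-0.086, -0.996, 0.0], [-0.001, -0.0, -1.0]]
contact_force: [1.2, 0.3, 1.2]
grip_width: 0.6
grasp_force: 0.0
```

Emit:
servo_tool(
  commands=[
    [[0.046,0.084,0.1],[0,0,0]],
    [[0.046,0.084,0.2],[0,0,0]],
    [[0.046,0.084,0.245],[0,0,0]],
    [[0.046,0.084,0.245],[0,0,0]],
  ],
)

```text
clock: 2.48
position: [616.8, -259.5, 119.6]
tcp_rot: [[0.996, -0.085, -0.003], [-0.085, -0.996, 0.0], [-0.003, 0.0, -1.0]]
contact_force: [-0.2, -0.4, 0.5]
grip_width: 0.6
grasp_force: 0.0
```

Run:
```python
from h import *
s=env.get_state();print(s["position"])
a=snap("top","top1.png");b=snap("scene","scene1.png")
a=a[110:290,290:400];b=b[85:265,85:235]
cv2.imwrite("pics/crop3.png",np.hstack([cv2.resize(a,(330,540),interpolation=cv2.INTER_CUBIC),cv2.resize(b,(450,540),interpolation=cv2.INTER_CUBIC)]))
```

```text
[ 616.84331185 -259.51534783  119.57375233]
```

View pics/crop3.png

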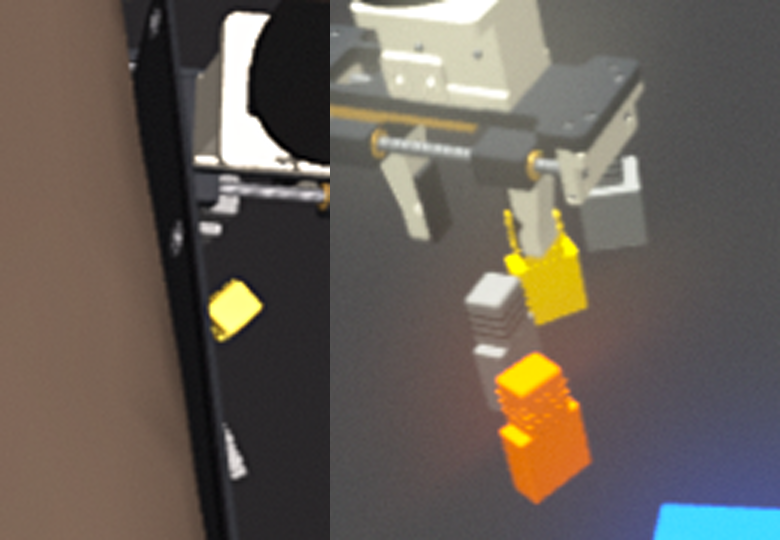

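The fingertips straddle the grey stop: tips at crop (430,235) and (537,255), stop top at (495,290) below them. They are clear of the yellow and orange stops, so I'll descend.

Emit:
servo_tool(
  commands=[
    [[0.002,0.004,0.06],[0,0,0]],
    [[0.002,0.004,0.12],[0,0,0]],
    [[0.002,0.004,0.178],[0,0,0]],
    [[0.002,0.004,0.178],[0,0,0]],
  ],
)

```text
clock: 3.08
position: [618.2, -261.0, 49.7]
tcp_rot: [[0.996, -0.085, -0.0], [-0.085, -0.996, 0.0], [-0.0, -0.0, -1.0]]
contact_force: [0.8, -0.2, -0.3]
grip_width: 0.6
grasp_force: 0.0
```

Emit:
servo_tool(
  commands=[
    [[0,0,0],[0,0,0]],
    [[0,0,0],[0,0,0]],
    [[0,0,0],[0,0,0]],
    [[0,0,0],[0,0,0]],
    [[0,0,0],[0,0,0]],
  ],
  hand=0,
  squeeze=15,
)

```text
clock: 3.7
position: [618.6, -261.6, 50.1]
tcp_rot: [[0.996, -0.086, 0.001], [-0.086, -0.996, -0.0], [0.001, 0.0, -1.0]]
contact_force: [-0.8, 0.4, 6.0]
grip_width: 0.273
grasp_force: 15.0
```

The grip reads 24.0 mm, which matches. Next I lift straight up.

Emit:
servo_tool(
  commands=[
    [[0,0,-0.05],[0,0,0]],
    [[0,0,-0.15],[0,0,0]],
    [[0,0,-0.27],[0,0,0]],
    [[0,0,-0.27],[0,0,0]],
    [[0,0,-0.27],[0,0,0]],
  ],
)

```text
clock: 4.32
position: [617.6, -261.3, 156.7]
tcp_rot: [[0.996, -0.086, -0.001], [-0.086, -0.996, 0.001], [-0.001, -0.001, -1.0]]
contact_force: [-1.1, -0.9, -1.4]
grip_width: 0.272
grasp_force: 15.0
```

Emit:
servo_tool(
  commands=[
    [[-0.02,-0.11,0],[0,0,-0.1]],
    [[-0.05,-0.25,0],[0,0,-0.25]],
    [[-0.08,-0.4,0],[0,0,-0.4]],
    [[-0.11,-0.55,0],[0,0,-0.55]],
    [[-0.13,-0.68,0],[0,0,-0.717]],
  ],
)

```text
clock: 4.95
position: [588.3, 15.7, 155.7]
tcp_rot: [[0.958, 0.288, -0.003], [0.288, -0.958, -0.001], [-0.003, -0.0, -1.0]]
contact_force: [1.0, -0.0, -0.5]
grip_width: 0.276
grasp_force: 15.0
```

Emit:
servo_tool(
  commands=[
    [[0,0,0],[0,0,0]],
    [[0,0,0],[0,0,0]],
  ],
)

```text
clock: 5.2
position: [589.0, 13.9, 156.0]
tcp_rot: [[0.958, 0.286, -0.002], [0.286, -0.958, -0.001], [-0.002, -0.0, -1.0]]
contact_force: [-0.3, -0.6, -1.2]
grip_width: 0.271
grasp_force: 15.0
```

Run:
```python
from h import *
print(env.get_state()["tcp_rot"].round(3),tool([585,62,90]).round(4))
a=snap("top","top2.png");b=snap("scene","scene2.png")
cv2.imwrite("pics/s2.png",cv2.resize(b[30:290,180:512],None,fx=2.2,fy=2.2,interpolation=cv2.INTER_CUBIC))
```

```text
[[ 0.958  0.286 -0.002]
 [ 0.286 -0.958 -0.001]
 [-0.002 -0.    -1.   ]] [ 0.0251 -0.118   0.165 ]
```

View pics/s2.png

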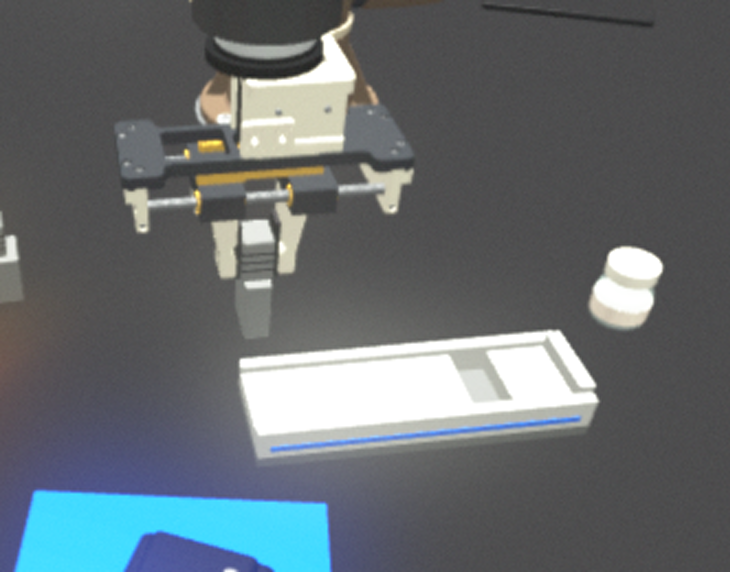

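The stop hangs upright over the open end of the rail: foot at crop (253,335), with the slot corners at about (452,352), (485,349), (510,400) and (472,402). I'll move above the placing point.

Emit:
servo_tool(
  commands=[
    [[0.025,-0.06,0.05],[0,0,0]],
    [[0.025,-0.118,0.1],[0,0,0]],
    [[0.025,-0.118,0.16],[0,0,0]],
    [[0.025,-0.118,0.16],[0,0,0]],
    [[0.025,-0.118,0.16],[0,0,0]],
  ],
)

```text
clock: 5.92
position: [586.5, 61.1, 94.0]
tcp_rot: [[0.959, 0.284, 0.001], [0.284, -0.959, -0.0], [0.0, 0.0, -1.0]]
contact_force: [0.3, 1.3, -0.8]
grip_width: 0.277
grasp_force: 15.0
```

Run:
```python
from h import *
g=lambda u:(np.array(u)/2.2+[180,30])
S=onz("scene",g([(452,352),(485,349),(510,400),(472,402)]),30)
e=np.array([[.958,.286],[-.286,.958]])
print(S.round(1),(S[:,:2]@e.T).round(1))
O=onz("scene",g([(240,363),(262,450)]),38);print((O[:,:2]@e.T).round(1))
O=onz("scene",g([(548,335),(590,390)]),46);print((O[:,:2]@e.T).round(1))
print(env.get_state()["position"],env.get_state()["position"][:2]@e.T)
```

```text
[[510.8 183.9  30. ]
 [502.3 212.7  30. ]
 [565.5 228.4  30. ]
 [572.7 197.2  30. ]] [[541.9  30.1]
 [542.   60.2]
 [607.1  57.1]
 [605.1  25.1]]
[[ 539.9 -157.7]
 [ 642.4 -158.2]]
[[549.1 111.1]
 [620.4 116.1]]
[586.49655697  61.11887324  94.00107314] [ 579.34369932 -109.18613473]
```

Emit:
servo_tool(
  commands=[
    [[-0.004,0,0.01],[0,0,0]],
    [[-0.004,0,0.02],[0,0,0]],
    [[-0.004,0,0.027],[0,0,0]],
    [[-0.004,0,0.03],[0,0,0]],
    [[-0.004,0,0.03],[0,0,0]],
  ],
)

```text
clock: 6.55
position: [584.4, 61.6, 81.3]
tcp_rot: [[0.958, 0.285, -0.0], [0.285, -0.958, -0.0], [-0.0, 0.0, -1.0]]
contact_force: [0.0, 0.8, -0.9]
grip_width: 0.274
grasp_force: 15.0
```

Emit:
servo_tool(
  commands=[
    [[0,0,0.0025],[0,0,0]],
    [[0,0,0.005],[0,0,0]],
    [[0,0,0.005],[0,0,0]],
    [[0,0,0.005],[0,0,0]],
  ],
)

```text
clock: 7.05
position: [584.5, 61.6, 80.1]
tcp_rot: [[0.958, 0.286, 0.001], [0.286, -0.958, 0.0], [0.001, 0.0, -1.0]]
contact_force: [-3.0, -0.2, 5.0]
grip_width: 0.273
grasp_force: 15.0
```

Emit:
servo_tool(
  commands=[
    [[0,0,0.0025],[0,0,0]],
    [[0,-0.02,0.0025],[0,0,0]],
    [[0,-0.05,0.0025],[0,0,0]],
    [[0,-0.08,0.0025],[0,0,0]],
    [[0,-0.1,0.0025],[0,0,0]],
  ],
)

```text
clock: 7.68
position: [574.4, 100.0, 80.0]
tcp_rot: [[0.958, 0.286, 0.003], [0.286, -0.958, -0.0], [0.003, 0.001, -1.0]]
contact_force: [1.1, -4.1, 6.8]
grip_width: 0.269
grasp_force: 15.0
```

Emit:
servo_tool(
  commands=[
    [[0,-0.04,0.001],[0,0,0]],
    [[0,-0.09,0.001],[0,0,0]],
    [[0,-0.14,0.001],[0,0,0]],
    [[0,-0.18,0.001],[0,0,0]],
    [[0,-0.19,0.001],[0,0,0]],
  ],
)

```text
clock: 8.3
position: [552.9, 173.3, 80.0]
tcp_rot: [[0.958, 0.287, 0.004], [0.287, -0.958, -0.0], [0.003, 0.001, -1.0]]
contact_force: [2.1, -5.6, 9.9]
grip_width: 0.274
grasp_force: 15.0
```

Emit:
servo_tool(
  commands=[
    [[0,-0.03,0],[0,0,0]],
    [[0,-0.06,0],[0,0,0]],
    [[0,-0.075,0],[0,0,0]],
    [[0,-0.085,0],[0,0,0]],
    [[0,-0.085,0],[0,0,0]],
  ],
)

```text
clock: 8.93
position: [541.3, 205.4, 77.6]
tcp_rot: [[0.958, 0.285, -0.001], [0.285, -0.958, -0.0], [-0.001, 0.0, -1.0]]
contact_force: [-0.3, -0.6, -2.0]
grip_width: 0.269
grasp_force: 15.0
```

The contact force is gone and the foot has dipped about 2.4 mm, so it is over the slot. I'll lower it gently.

Emit:
servo_tool(
  commands=[
    [[0,0,0.012],[0,0,0]],
    [[0,0,0.025],[0,0,0]],
    [[0,0,0.035],[0,0,0]],
    [[0,0,0.041],[0,0,0]],
    [[0,0,0.041],[0,0,0]],
  ],
)

```text
clock: 9.55
position: [541.5, 205.2, 61.3]
tcp_rot: [[0.958, 0.285, -0.0], [0.285, -0.958, -0.0], [-0.001, 0.0, -1.0]]
contact_force: [-0.3, 0.1, -0.6]
grip_width: 0.271
grasp_force: 15.0
```

Emit:
servo_tool(
  commands=[
    [[0,0,0.003],[0,0,0]],
    [[0,0,0.006],[0,0,0]],
    [[0,0,0.006],[0,0,0]],
  ],
)

```text
clock: 9.93
position: [541.8, 205.4, 60.1]
tcp_rot: [[0.958, 0.286, 0.001], [0.286, -0.958, 0.0], [0.001, -0.0, -1.0]]
contact_force: [-2.9, -0.8, 5.1]
grip_width: 0.277
grasp_force: 15.0
```

It has touched the slot floor, 20 mm below the lane, so I'll release and retreat straight up.

Emit:
servo_tool(
  commands=[
    [[0,0,0],[0,0,0]],
    [[0,0,0],[0,0,0]],
    [[0,0,0],[0,0,0]],
    [[0,0,0],[0,0,0]],
  ],
  hand=60,
)

```text
clock: 10.42
position: [541.6, 205.3, 59.1]
tcp_rot: [[0.958, 0.285, -0.0], [0.285, -0.958, -0.0], [-0.0, 0.0, -1.0]]
contact_force: [-0.3, 0.9, 0.4]
grip_width: 0.594
grasp_force: 0.0
```

Emit:
servo_tool(
  commands=[
    [[0,0,-0.05],[0,0,0]],
    [[0,0,-0.15],[0,0,0]],
    [[0,0,-0.28],[0,0,0]],
    [[0,0,-0.4],[0,0,0]],
    [[0,0,-0.4],[0,0,0]],
  ],
)

```text
clock: 11.05
position: [543.6, 206.4, 223.7]
tcp_rot: [[0.958, 0.286, 0.007], [0.286, -0.958, 0.004], [0.008, -0.002, -1.0]]
contact_force: [-0.5, 0.3, -0.5]
grip_width: 0.591
grasp_force: 0.0
```

Emit:
servo_tool(
  commands=[
    [[0,0.2,0],[0,0,0]],
    [[0,0.35,0],[0,0,0]],
    [[0,0.5,0],[0,0,0]],
    [[0,0.5,0],[0,0,0]],
    [[0,0.5,0],[0,0,0]],
  ],
)

```text
clock: 11.68
position: [598.4, 12.6, 218.1]
tcp_rot: [[0.959, 0.283, -0.001], [0.283, -0.959, -0.0], [-0.001, -0.0, -1.0]]
contact_force: [0.1, 1.8, -0.3]
grip_width: 0.606
grasp_force: 0.0
```

Run:
```python
from h import *
a=snap("top","top3.png");b=snap("scene","scene3.png")
a=cv2.resize(a[150:270,75:255],(375,250),interpolation=cv2.INTER_CUBIC)
b=cv2.resize(b[120:280,270:512],(375,250),interpolation=cv2.INTER_CUBIC)
cv2.imwrite("pics/end.png",np.hstack([a,b]));print(env.get_state()["position"],env.get_state()["contact_force"])
```

```text
[598.28757101  14.12928999 218.59477995] [-0.08932654  0.72728403 -0.24555691]
```

View pics/end.png

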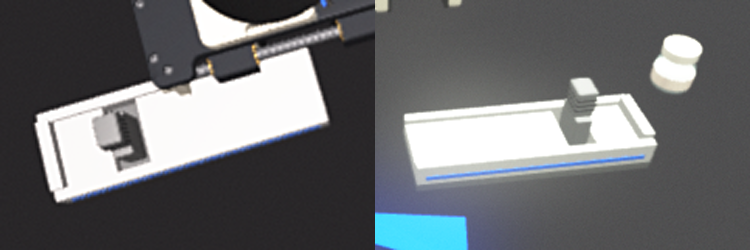

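The stop stands upright in the slot, square across the lane, at top crop (115,130) and scene crop (580,110). The gripper is clear of it.

```bash
python3 -c "
from rig import env
print(env.job_done())"
```

```text
the job is handed in; nothing more can be done
None
```

The thin grey stop was slid along the lane into the cross slot and released there, upright, fully down and square; the thick stop wasn't touched, and the job was handed in at about 12 s on the robot's clock.

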